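Index a cap to the ring light with three ratchet strokes

ROBOT

A 6-joint arm with a two-finger parallel gripper is mounted at the origin on the work surface. World frame = base frame: x ahead of the robot, y to its left, z up, the work surface at z = 0. Lengths are in m, angles in rad, forces in N, time in s.
With the tool pointing down it reaches from about 0.35 to 0.725 m from the base axis. Payload 4.3 kg.
Tool frame: the origin (TCP) lies midway between the tips of the shut fingers; the grasp point (between the pads) lies 19 mm behind it (arm.grip_point_offset is the distance from the TCP to the grasp point, in m); z points along the fingers, y is the line along which they close (so a half turn about z gives the same grasp; the last joint's range is limited). The gripper opens to 85 mm and grips with 20 to 120 N. Pads are 22 mm wide; open, the fingers measure 114 mm over their backs; the gripper's body (76 mm by 85 mm) begins 54 mm behind the grasp point. The pads swing forward as they close: fully open they stand 13 mm farther back than shut.
Start: joints at [1.12, 0.377, 0.081, 1.274, 0, 1.46], TCP at [0.192, 0.542, 0.231] pointing down, gripper open.
Joint ranges: [-2.72, 2.72], [-0.84, 1.66], [-1.02, 1.22], [-1.77, 2.12], [-1.37, 1.28], [-3.14, 3.14]. Speed limits (rad/s): [2.57, 2.57, 3.14, 3.14, 3.14, 3.14].

INTERFACE

Orientations are given as a unit quaternion [w, x, y, z].
In Python, from rig import arm gives the robot as it stands.
- The arm moves only by the shell command python3 shift.py [FORCE], which reads ROWS from standard input. ROWS is a JSON list of rows, 1 to 12 of them, each written [[rx, ry, rz], [dx, dy, dz], opening]: a rotation vector rx, ry, rz in rad, then dx, dy, dz in shares of the most that a row can go, 1 being 50 mm, then the finger opening in m; each row shifts and turns the commanded pose from where the row before left it, along the tool's axes as they then stand; what a row does not reach is not made up. A row lasts 1/10 s, in which the tool goes at most 0.05 m and 0.15 rad, less where a joint would pass 70% of its speed; a pose out of reach is approached as far as the arm can. The fingers move at their own pace and stop on an object; FORCE is the grip in N (left out, the last holds). Time passes only in rows, so rows that do not move let the fingers close. It prints the time, the measured TCP pose, the force, the opening and the grip force at its end. Input that does not fit is refused with a message, and nothing moves.
- arm.read_state(): the state, without advancing time (a new reading comes with each control period).
- arm.snapshot(name): name is "scene" or "side" or "wrist"; returns a dict with "frame" (400x640x3 uint8, blue, green, red), "fx", "fy", "cx", "cy" (pixels), "distortion" ([k1, k2, p1, p2, k3] as OpenCV has them; the pictures are not rectified), "R" (3x3) and "t" (3): a world point X has camera coordinates R X + t; the wrist camera has in their place "tool_from_camera" (4x4, takes a point from camera to tool coordinates, whose origin is the TCP and whose axes are the flange's). Camera axes: x right, y down, z forward; pixel columns grow to the right and rows downward; lengths in m; the calibration is good to about 2 mm. A picture is of the moment at which its call begins: read the wrist's pose just before it. There is no depth.
- arm.sign_off(): hands the job in; it is judged then, once.
The state is a dict: "time_s": time; "joint_pos": joint angles; "qd": joint speeds; "effort": joint torques, N m; "tcp_pos": TCP position; "tool_rot": TCP orientation; "wrist_force": force on the tool from outside, world axes, zero at the start; "torque": the same for the moment, N m; "grip_width": finger opening in m; "grasp_force": force on a finger pad.
Only numpy, scipy, OpenCV 4.12 (cv2) and the standard library are available. Lean on these libraries where they do the work, as an engineer would, in place of code of your own. Each camera call takes 0.05 s, during which the arm holds its last target. There are 200 camera calls.

TASK

From the parts tray, take the cap that stands flange down and set it, still flange down, fully home in the empty nest of the indexing turntable. Then work the turntable's ratchet lever exactly three full strokes, up to its stop and all the way back each time, so that this cap ends a quarter turn on, under the ring light; finish with the lever back at rest. Leave the upside-down spare cap and the other things on the bench where they are.

Things in the scene. Friction and masses are not known exactly. Their poses are not given: they have to be found in the camera images.
- cap: the cap to load: grey plastic, a round body 30 mm in diameter and 20 mm tall on a round flange 44 mm in diameter and 4 mm thick, 24 mm tall in all, 35 g. It stands flange down on the floor of the tray, beside the spare cap, 84 mm from it measured along the tray's x axis. Origin: centre of the flange's underside; z up when flange down.
- spare_cap: an identical cap that stands upside down (flange on top) in the same tray; leave it. Origin: centre of its underside.
- tray: black shallow open parts tray, 190 mm (its x) by 130 mm (its y), walls 4 mm thick and 18 mm high, floor 4 mm thick, fixed to the bench. Origin: centre of its underside on the bench. The two caps stand 42 mm either side of its middle along x, up to 12 mm off its x axis.
- fixture: the fixed base of the indexing turntable: a grey round foot 190 mm across, 16 mm high, with a post at its -y side (143 mm from the centre, 12 to 125 mm high) that carries the ring light. Origin: on the bench, on the vertical turning axis of both turntable and lever. Its -x side faces the robot at yaw 0.
- nest (a point): centre of the floor of the one empty nest, on top of the turntable disc (52 mm above the bench), 65 mm from the turning axis; turns with the disc. A raised ring 48 mm inside, 58 mm outside, 5 mm high. At the start on the side towards the robot (the fixture's -x). The nests 90, 180 and 270 degrees on hold fixed caps of the same kind, flange down.
- ring_light (a point): centre of the underside of the fixed white ring light, an open ring 66 mm outside, 50 mm inside and 12 mm high, underside 109 mm above the bench, 65 mm from the turning axis on the fixture's -y side. The nest comes under it after a quarter turn anticlockwise seen from above.
- handle (a point): mid-height of the lever's upright round black handle, 20 mm in diameter, 48 to 118 mm above the bench (this point: 83 mm), 150 mm from the turning axis, at the outer end of a flat steel arm under the disc, 19 to 27 mm above the bench. At rest it stands 70 degrees anticlockwise (from above) from the fixture's +x; it turns with the lever.
- lever (a joint): ratchet lever angle about the vertical axis at the fixture's origin, rad: 0 at rest, growing anticlockwise from above (handle comes towards the robot) to a hard stop at 0.628. A spring returns it to 0 when let go, in about half a second; 3 N at the handle at rest, 7 N near the stop. The first 0.1 rad is free play; it must come back below 0.08 to catch the next tooth.
- turntable (a joint): angle of the aluminium disc (196 mm across, a 4 mm high bolt head in the middle) about the same axis, rad, 0 at the start, growing anticlockwise. Each full lever stroke advances it 0.524 (30 degrees); a brake holds it, so it does not come back with the lever. Three strokes make 1.571 (a quarter turn).
- meter: grey handheld meter lying on the bench to the right, 140 x 70 x 26 mm, loose. Origin: centre of its underside.
- screwdriver: screwdriver with a blue handle, 180 mm long, lying beyond the turntable, loose. Origin: underside of the tool.
- screw_jar: small clear jar with a white lid, 48 mm in diameter, 55 mm tall, beyond the tray, loose. Origin: centre of its underside.

How it is judged:
On the way, in this order (a step that is already met when the one before it is completed fails the run):
1. the cap sits flange down in the empty nest, let go, before the lever is worked (turntable turned less than 0.07 rad) (horizontal distance between cap and nest below 0.005 m and z of cap in the frame of nest below 0.002 m and angle between cap's own z axis and vertical below 0.1 rad and contact force between the fingers and cap below 0.1 N and value of joint turntable below 0.07 rad and value of joint lever below 0.1 rad), for 0.2 s.
2. first full stroke: lever past 0.56 rad, turntable 1 x 0.524 rad on (within 0.08 rad) (value of joint lever above 0.56 rad and value of joint turntable between 0.443599 and 0.603599 rad), for 0.05 s.
3. lever back at rest (under 0.10 rad) after the first stroke (value of joint lever below 0.1 rad), for 0.05 s.
4. second full stroke: lever past 0.56 rad, turntable 2 x 0.524 rad on (within 0.08 rad) (value of joint lever above 0.56 rad and value of joint turntable between 0.967198 and 1.1272 rad), for 0.05 s.
5. lever back at rest (under 0.10 rad) after the second stroke (value of joint lever below 0.1 rad), for 0.05 s.
6. third full stroke: lever past 0.56 rad, turntable 3 x 0.524 rad on (within 0.08 rad) (value of joint lever above 0.56 rad and value of joint turntable between 1.4908 and 1.6508 rad), for 0.05 s.
At the end, for the whole second after the job is handed in: The cap rests flange down in its nest (within 5 mm of its centre and 2 mm of its floor, tilt under 0.1 rad), the turntable stands three steps on (1.571 rad within 0.08), the cap under the ring light (within 12 mm sideways), and the lever is back at rest (under 0.10 rad) (horizontal distance between cap and nest below 0.005 m and z of cap in the frame of nest below 0.002 m and angle between cap's own z axis and vertical below 0.1 rad and value of joint turntable between 1.4908 and 1.6508 rad and value of joint lever below 0.1 rad and horizontal distance between cap and ring_light below 0.012 m and linear speed of cap below 0.02 m/s); the robot touches nothing.
It fails at once if the spare cap is moved more than 20 mm (distance of spare_cap from where it was at the start of the episode above 0.02 m).
It fails at once if the meter, screwdriver or jar is moved more than 30 mm (distance of any of meter, screwdriver, screw_jar from where it was at the start of the episode above 0.03 m).
It fails at once if the turntable is driven past three steps (more than 1.571 + 0.12 rad) (value of joint turntable above 1.6908 rad).
It also fails if it takes over 69 s, if anything falls off the work surface, if the arm or the gripper's body presses on something with over 40 N, if the wrist force passes 120 N, or if a joint passes its speed limit or range.

## Working session

There is one attempt and no reset: what is moved stays moved. The work goes in short steps, Python scripts to look and compute and a shell command to move; the robot and the scene stay as the last step left them, time stands still between calls to the robot, and variables do not carry over. Pictures are saved under pics/ and viewed, at most 10 in all, crops included, and the job is handed in when it is done.

```bash
ls; mkdir -p pics; python3 - <<'E'
from rig import arm
import cv2,numpy as np
for n in("scene","side"):
    s=arm.snapshot(n); cv2.imwrite(f"pics/{n}0.png",s["frame"]); np.save(n+".npy",s,allow_pickle=True)
    print(n,s["fx"],s["distortion"],-np.array(s["R"]).T@s["t"])
print(arm.read_state())
E
```

```text
pics
rig.py
shift.py
scene 495.8888032873059 [-0.08133931  0.          0.          0.          0.        ] [1.52654519 0.46246012 1.26357144]
side 364.6844388649907 [-0.01909029  0.          0.          0.          0.        ] [0.25838863 0.68032947 0.63755525]
{'time_s': 0.1, 'joint_pos': array([1.11971233e+00, 3.78043585e-01, 7.97834775e-02, 1.27437787e+00,
       1.46183921e-05, 1.46052493e+00]), 'qd': array([ 0.00062634, -0.00276494,  0.00395662, -0.0010424 ,  0.00155008,
       -0.00203264]), 'effort': array([ 1.13798425e-03, -4.64695323e+01,  2.70580637e+01,  1.20302662e-02,
       -1.42238209e-04,  6.35226186e-06]), 'tcp_pos': array([0.19192058, 0.54142207, 0.23043298]), 'tool_rot': array([-2.62098260e-04,  1.69582717e-01,  9.85515527e-01, -8.82767288e-04]), 'wrist_force': array([-0.34549195, -1.76535846, -0.20705906]), 'torque': array([0.03326836, 0.07884353, 0.04288956]), 'grasp_force': 0.0, 'grip_width': 0.08559355718426506}
```
View pics/scene0.png

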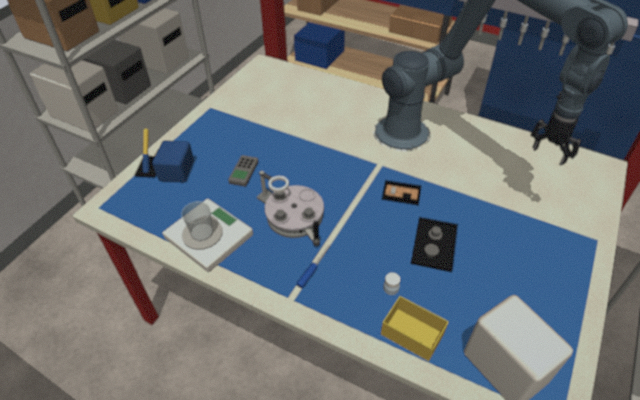

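View pics/side0.png

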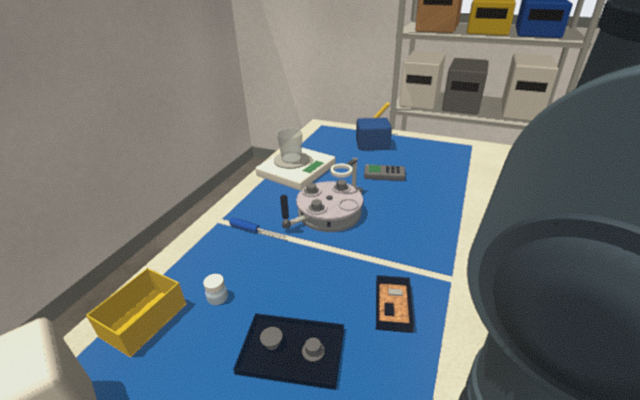

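The scene view shows the tray at about (435,243), with the caps at (435,231) and (432,250), and the turntable at (294,208). In the side view the flange-down cap is at (313,348), the spare is at (271,338), the disc is at (330,203), the empty nest is at (348,205) and the handle is at (284,208). Next I'll get rough world positions.

```bash
cat > h.py <<'E'
import numpy as np,cv2
from scipy.spatial.transform import Rotation as Ro
def load(n): return np.load(n+".npy",allow_pickle=True).item()
def pose(s,st=None):
    if "R" in s: R=np.array(s["R"]);return R.T,-R.T@np.array(s["t"])
    q=st["tool_rot"];T=np.eye(4);T[:3,:3]=Ro.from_quat(np.r_[q[1:],q[0]]).as_matrix();T[:3,3]=st["tcp_pos"]
    M=T@np.array(s["tool_from_camera"]);return M[:3,:3],M[:3,3]
def K(s): return np.array([[s["fx"],0,s["cx"]],[0,s["fy"],s["cy"]],[0,0,1]])
def plane(s,px,z,st=None):
    "world points where the rays of the pixels meet height z"
    R,c=pose(s,st);u=cv2.undistortPoints(np.float64(px).reshape(-1,1,2),K(s),np.array(s["distortion"]))[:,0]
    d=np.c_[u,np.ones(len(u))]@R.T;return c+d*((z-c[2])/d[:,2])[:,None]
def proj(s,X,st=None):
    R,c=pose(s,st);return cv2.projectPoints(((np.atleast_2d(X)-c)@R)[:,None],np.zeros(3),np.zeros(3),K(s),np.array(s["distortion"]))[0][:,0]
def circ(P):
    A=np.c_[2*P[:,:2],np.ones(len(P))];b=(P[:,:2]**2).sum(1);x=np.linalg.lstsq(A,b,rcond=None)[0]
    return x[0],x[1],np.sqrt(x[2]+x[0]**2+x[1]**2)
E
python3 - <<'E'
from h import *
a=load("side");b=load("scene")
for n,s,pts in(("side",a,[("cap top",(313,342),.028),("spare top",(271,337),.028),("axis",(330,197),.056),("nest",(348,205),.054),("hand",(284,208),.083)]),
  ("scene",b,[("capA",(435,231),.028),("capB",(431,250),.028),("axis",(294,206),.056),("hand",(316,231),.083),("light",(279,184),.121)])):
    for l,p,z in pts: print(n,l,plane(s,[p],z)[0].round(3))
# tray
for s,box in((a,(220,300,360,395)),(b,(400,210,470,280))):
    x0,y0,x1,y1=box;im=s["frame"][y0:y1,x0:x1];m=(im.max(2)<75).astype(np.uint8)
    c=max(cv2.findContours(m,0,2)[0],key=cv2.contourArea).reshape(-1,1,2)
    q=cv2.approxPolyDP(cv2.convexHull(c),6,True)[:,0]+[x0,y0]
    print(q.tolist(),plane(s,q,.018).round(3)[:,:2].tolist())
E
```

```text
side cap top [0.45  0.293 0.028]
side spare top [0.531 0.312 0.028]
side axis [ 0.588 -0.155  0.056]
side nest [ 0.527 -0.136  0.054]
side hand [ 0.669 -0.022  0.083]
scene capA [0.456 0.296 0.028]
scene capB [0.535 0.311 0.028]
scene axis [ 0.594 -0.15   0.056]
scene hand [ 0.674 -0.023  0.083]
scene light [ 0.582 -0.21   0.121]
[[255, 315], [342, 325], [335, 388], [235, 373]] [[0.593, 0.271], [0.414, 0.228], [0.381, 0.357], [0.559, 0.398]]
[[420, 218], [456, 225], [450, 271], [411, 263]] [[0.416, 0.232], [0.39, 0.348], [0.577, 0.389], [0.604, 0.272]]
```

Two views agree: the cap is near (0.453,0.295), the tray yaw is about 12.5° and the axis is near (0.591,-0.152). I'll go over the cap, align the fingers with the tray's y axis, and look with the wrist camera.

Units first: shifts go in shares of 50 mm. So -0.041 m is -0.82, -0.018 m is -0.36.

```bash
echo '[[[0, 0, 0], [-0.82, -0.36, 0], 0.085], [[0, 0, 0], [-0.82, -0.36, 0], 0.085], [[0, 0, 0], [-0.82, -0.36, 0], 0.085], [[0, 0, 0], [-0.82, -0.36, 0], 0.085], [[0, 0, 0], [-0.82, -0.36, 0], 0.085], [[0, 0, 0], [-0.82, -0.36, 0], 0.085], [[0, 0, 0], [-0.82, -0.36, 0], 0.085], [[0, 0, 0], [-0.82, -0.36, 0], 0.085]]' | python3 shift.py && echo '[[[0, 0, -0.14], [0, 0, 0], 0.055], [[0, 0, -0.14], [0, 0, 0], 0.055], [[0, 0, -0.14], [0, 0, 0], 0.055], [[0, 0, -0.14], [0, 0, 0], 0.055], [[0, 0, 0], [0, 0, 0], 0.055], [[0, 0, 0], [0, 0, 0], 0.055]]' | python3 shift.py
cat > look.py <<'E'
import sys,pickle
from h import *
from rig import arm
st=arm.read_state();s=arm.snapshot("wrist");n=sys.argv[1]
pickle.dump((s,st),open(n+".pkl","wb"));cv2.imwrite(f"pics/{n}.png",s["frame"])
print(st["time_s"],st["tcp_pos"].round(4),st["tool_rot"].round(4),st["joint_pos"].round(3),np.array(s["tool_from_camera"]).round(4).tolist())
E
python3 look.py w1
```

```text
time_s: 0.9
tcp_pos: [0.454, 0.295, 0.2309]
tool_rot: [-0.0, 0.17, 0.986, -0.0]
wrist_force: [1.0, 0.4, 0.7]
grip_width: 0.0851
grasp_force: 0.0
time_s: 1.5
tcp_pos: [0.4529, 0.2965, 0.231]
tool_rot: [-0.0, -0.108, 0.994, -0.0]
wrist_force: [-0.4, 0.3, -0.1]
grip_width: 0.0552
grasp_force: 0.0
1.5 [0.4529 0.2965 0.231 ] [-3.000e-04 -1.080e-01  9.942e-01 -1.000e-04] [ 0.462  0.309 -0.018  1.245  0.     0.246] [[0.0012, -0.9594, -0.282, 0.0716], [1.0, 0.001, 0.001, -0.0005], [-0.0007, -0.282, 0.9594, -0.1436], [0.0, 0.0, 0.0, 1.0]]
```

View pics/w1.png

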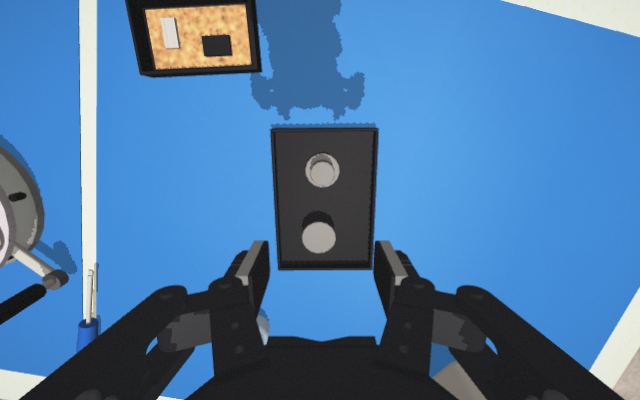

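The wrist view shows the cap to load, with its flange visible around the body, at (322,171). The spare is at (318,237), with its flat flange on top. I'll fit both.

```bash
python3 - <<'E'
from h import *
import pickle
s,st=pickle.load(open("w1.pkl","rb"));im=s["frame"]
g=im.max(2)[140:256,285:365];m=(g>95).astype(np.uint8)
for c in cv2.findContours(m,0,cv2.CHAIN_APPROX_NONE)[0]:
    if len(c)<30: continue
    p=cv2.convexHull(c)[:,0]+[285,140]
    P=[(z,np.round(circ(plane(s,p,z,st)),4)) for z in(.008,.028)]
    print(p.mean(0),P)
f=im[140:205,295:350];cv2.imwrite("pics/c.png",cv2.resize(f,None,fx=8,fy=8))
m=((im.max(2)<75)*255).astype(np.uint8)[110:285,262:390]
c=max(cv2.findContours(m,0,2)[0],key=cv2.contourArea)
q=cv2.approxPolyDP(cv2.convexHull(c),6,True)[:,0]+[262,110];print(q.tolist(),plane(s,q,.018,st).round(4)[:,:2].tolist())
E
```

```text
[318.47619048 238.        ] [(0.008, array([0.5413, 0.312 , 0.0232])), (0.028, array([0.5327, 0.3103, 0.0219]))]
[321.81481481 170.74074074] [(0.008, array([0.4495, 0.2967, 0.0219])), (0.028, array([0.4459, 0.2959, 0.0207]))]
[[376, 128], [370, 268], [279, 269], [271, 130]] [[0.3839, 0.3481], [0.5659, 0.3901], [0.5944, 0.2683], [0.4132, 0.2262]]
```

View pics/c.png

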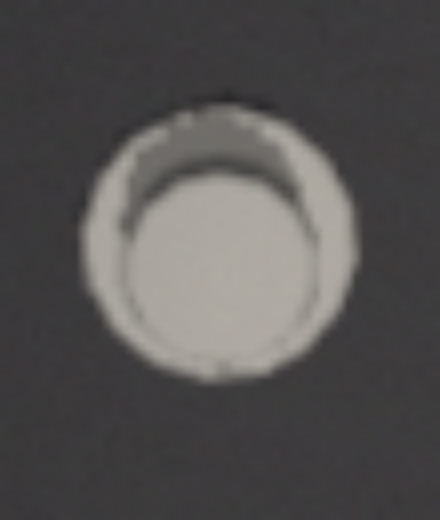

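Flange radius fits 21.9 mm and the caps are 84 mm apart along tray x, both matching the sizes given. The cap is at (0.4495,0.2967). I'll descend.

```bash
echo '[[[0, 0, 0.01], [0.066, 0.018, 0.6], 0.055], [[0, 0, 0], [0, 0, 0.8], 0.055], [[0, 0, 0], [0, 0, 0.8], 0.055], [[0, 0, 0], [0, 0, 0.8], 0.055], [[0, 0, 0], [0, 0, 0.6], 0.055], [[0, 0, 0], [0, 0, 0.4], 0.055], [[0, 0, 0], [0, 0, 0.2], 0.055], [[0, 0, 0], [0, 0, 0], 0.055], [[0, 0, 0], [0, 0, 0], 0.055]]' | python3 shift.py; python3 -c "
from rig import arm
s=arm.read_state();print(s['tcp_pos'],s['tool_rot'],s['wrist_force'])"
```

```text
time_s: 2.45
tcp_pos: [0.4505, 0.2972, 0.0222]
tool_rot: [0.001, -0.104, 0.995, 0.0]
wrist_force: [1.0, -1.1, 0.2]
grip_width: 0.055
grasp_force: 0.0
[0.45045247 0.2971632  0.02215941] [ 5.97369734e-04 -1.04163236e-01  9.94560005e-01  2.44003025e-04] [ 0.98715636 -1.09157385  0.21700152]
```

```bash
echo '[[[0, 0, 0], [0.02, 0, 0.12], 0.055], [[0, 0, 0], [0, 0, 0.11], 0.055], [[0, 0, 0], [0, 0, 0], 0.055], [[0, 0, 0], [0, 0, 0], 0.02], [[0, 0, 0], [0, 0, 0], 0.02], [[0, 0, 0], [0, 0, 0], 0.02], [[0, 0, 0], [0, 0, 0], 0.02], [[0, 0, 0], [0, 0, 0], 0.02], [[0, 0, 0], [0, 0, 0], 0.02]]' | python3 shift.py 30; python3 -c "
from rig import arm
s=arm.read_state();print(s['tcp_pos'],s['tool_rot'],s['wrist_force'])"
```

```text
time_s: 3.35
tcp_pos: [0.4492, 0.2968, 0.0102]
tool_rot: [0.0, -0.104, 0.995, 0.0]
wrist_force: [-0.7, 0.2, 3.9]
grip_width: 0.029
grasp_force: 29.7
[0.44916197 0.29678194 0.01017551] [ 3.94212120e-04 -1.04405920e-01  9.94534671e-01  1.89823983e-04] [-0.74338094  0.2045415   3.85433522]
```

The grip is good: width 29 mm at 30 N. I'll lift and carry the cap towards the nest.

```bash
echo '[[[0, 0, 0], [0, 0, -0.4], 0.02], [[0, 0, 0], [0, 0, -0.8], 0.02], [[0, 0, 0], [0, 0, -0.8], 0.02], [[0, 0, 0], [0, 0, -0.8], 0.02], [[0, 0, 0], [0, 0, -0.8], 0.02], [[0, 0, 0], [0, 0, -0.8], 0.02], [[0, 0, 0], [0, 0, 0], 0.02]]' | python3 shift.py && echo '[[[0, 0, 0], [0.02, -0.8, 0], 0.02], [[0, 0, 0], [0.02, -0.8, 0], 0.02], [[0, 0, 0], [0.02, -0.8, 0], 0.02], [[0, 0, 0], [0.02, -0.8, 0], 0.02], [[0, 0, 0], [0.02, -0.8, 0], 0.02], [[0, 0, 0], [0.02, -0.8, 0], 0.02], [[0, 0, 0], [0.04, -0.8, 0], 0.02], [[0, 0, 0], [0.02, -0.8, 0], 0.02], [[0, 0, 0], [0.02, -0.8, 0], 0.02], [[0, 0, 0], [0.04, -0.8, 0], 0.02], [[0, 0, 0], [0.04, -0.8, 0], 0.02], [[0, 0, 0], [0, 0, 0], 0.02]]' | python3 shift.py; python3 look.py w2
```

```text
time_s: 4.05
tcp_pos: [0.4517, 0.2981, 0.2356]
tool_rot: [0.005, -0.104, 0.995, 0.002]
wrist_force: [0.4, 1.3, 0.4]
grip_width: 0.0284
grasp_force: 29.7
time_s: 5.25
tcp_pos: [0.5266, -0.1411, 0.2281]
tool_rot: [-0.001, -0.102, 0.995, -0.001]
wrist_force: [-0.5, 1.2, -0.4]
grip_width: 0.0289
grasp_force: 29.9
5.25 [ 0.5266 -0.1411  0.2281] [-7.000e-04 -1.016e-01  9.948e-01 -6.000e-04] [-0.377  0.318 -0.013  1.241 -0.002 -0.581] [[0.0012, -0.9594, -0.282, 0.0715], [1.0, 0.001, 0.001, -0.0005], [-0.0007, -0.282, 0.9594, -0.1436], [0.0, 0.0, 0.0, 1.0]]
```

View pics/w2.png

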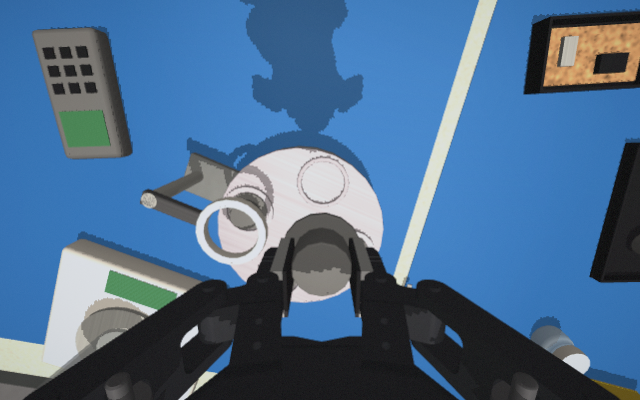

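The empty nest's ring shows at (323,180), the ring light at (232,230), and the held cap between the fingers at (322,265). I'll enlarge the ring and the cap and fit edges.

```bash
python3 - <<'E'
from h import *
import pickle
s,st=pickle.load(open("w2.pkl","rb"));im=s["frame"]
cl=cv2.createCLAHE(4,(4,4)).apply(cv2.cvtColor(im,6))
a=cv2.resize(cl[145:305,210:400],None,fx=3.8,fy=3.6,interpolation=cv2.INTER_CUBIC);cv2.imwrite("pics/c2.png",a)
# nest ring: radial gradient extrema
g=cv2.GaussianBlur(cv2.cvtColor(im,6).astype(np.float32),(0,0),.7)
c=plane(s,[(323,180)],.057,st)[0]
for it in range(3):
    R=np.arange(.020,.034,.0002);T=np.radians(np.arange(0,360,5));E={-1:[],1:[]}
    prof=[]
    for t in T:
        X=np.c_[c[0]+R*np.cos(t),c[1]+R*np.sin(t),np.full(len(R),.057)]
        p=proj(s,X,st).astype(np.float32);v=cv2.remap(g,p[:,0][None],p[:,1][None],1)[0];prof.append(v-v.mean())
    prof=np.array(prof)
    for lo,hi in((.0215,.0262),(.0268,.0325)):
        k=(R>lo)&(R<hi);d=np.abs(np.gradient(prof,axis=1))[:,k];i=d.argmax(1);ok=d.max(1)>np.median(d.max(1))*.6
        r=R[k][i][ok];t=T[ok];P=np.c_[c[0]+r*np.cos(t),c[1]+r*np.sin(t)]
        f=circ(P);e=np.abs(np.hypot(P[:,0]-f[0],P[:,1]-f[1])-f[2]);f=circ(P[e<2*np.median(e)])
        print(it,lo,len(P),np.round(f,4),np.median(e).round(5))
    c=np.array([f[0],f[1],.057])
# disc outline
hsv=cv2.cvtColor(im,40);m=((hsv[...,1]<60)&(hsv[...,2]>120)).astype(np.uint8);m[:,:225]=0;m[215:]=0;m[:145]=0;m[:,390:]=0
k=max(cv2.findContours(m,0,cv2.CHAIN_APPROX_NONE)[0],key=cv2.contourArea)[:,0]
k=k[(k[:,1]<212)&(k[:,0]>262)]
P=plane(s,k,.052,st)
for _ in range(4):
    f=circ(P);e=np.abs(np.hypot(P[:,0]-f[0],P[:,1]-f[1])-f[2]);P=P[e<=max(.0012,np.median(e)*1.5)]
print("disc",len(P),np.round(f,4))
E
```

```text
0 0.0215 57 [ 0.5238 -0.1406  0.0248] 0.00049
0 0.0268 49 [ 0.5225 -0.1394  0.0287] 0.00057
1 0.0215 60 [ 0.5231 -0.1403  0.025 ] 0.00073
1 0.0268 53 [ 0.5221 -0.1394  0.0286] 0.00095
2 0.0215 60 [ 0.5228 -0.1403  0.0251] 0.00067
2 0.0268 54 [ 0.5218 -0.1393  0.0283] 0.00101
disc 99 [ 0.589  -0.1529  0.0955]
```

View pics/c2.png

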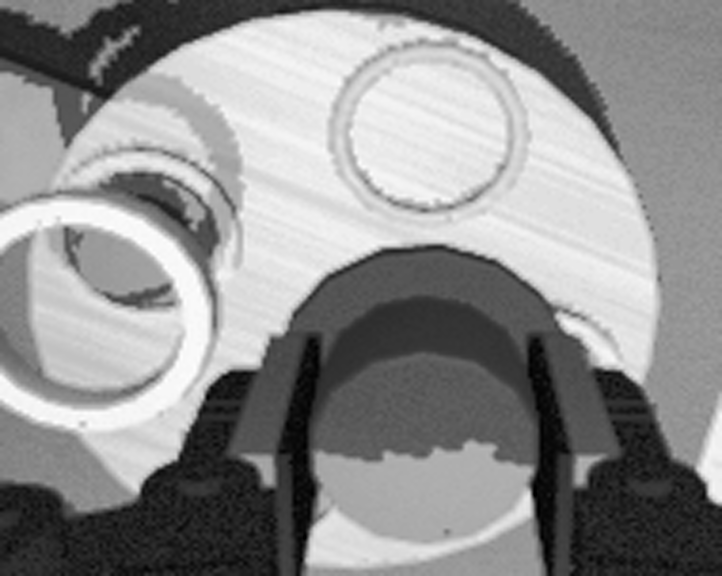

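```bash
python3 - <<'E'
from h import *
import pickle
s,st=pickle.load(open("w2.pkl","rb"))
o=np.array([210,145]);f=lambda *p:np.array(p)/[3.8,3.6]+o-[.37,.37]
R,c=pose(s,st);z=st["tcp_pos"][2];print("cam",c.round(3))
for n,p,h in(("outer left",(330,130),.057),("outer right",(527,130),.057),("outer far",(428,222),.057),("outer near",(432,38),.052),("outer near.57",(432,38),.057),("inner near",(428,52),.057),("inner far",(430,212),.052),("inner L",(347,132),.057),("inner R",(511,132),.057),
 ("cap top c",(425,449),z+.0178),("cap top near",(425,353),z+.0178),("captop far",(425,545),z+.0178),("flange near top",(432,245),z-.0022),("flange near bot",(432,245),z-.0062)):
    P=plane(s,[f(*p)],h,st)[0];print(n,P.round(4))
print(st["tcp_pos"])
E
```

```text
cam [ 0.457 -0.156  0.372]
outer left [ 0.5308 -0.1685  0.057 ]
outer right [ 0.5191 -0.1123  0.057 ]
outer far [ 0.5541 -0.1345  0.057 ]
outer near [ 0.4978 -0.145   0.052 ]
outer near.57 [ 0.4972 -0.1452  0.057 ]
inner near [ 0.5015 -0.1454  0.057 ]
inner far [ 0.5522 -0.1342  0.052 ]
inner L [ 0.5304 -0.1635  0.057 ]
inner R [ 0.5207 -0.1167  0.057 ]
cap top c [ 0.5272 -0.1411  0.2459]
cap top near [ 0.5134 -0.144   0.2459]
captop far [ 0.5418 -0.1381  0.2459]
flange near top [ 0.5052 -0.1447  0.2259]
flange near bot [ 0.5066 -0.1444  0.2219]
[ 0.52660501 -0.14112801  0.22813991]
```

Nest centre is (0.5257,-0.1400): ring width is 57.4 mm and it sits 64.8 mm from the disc axis at (0.589,-0.153), so yaw is -11.5°. The cap sits about 0.7 mm ahead of the TCP. I'll descend to just above the ring.

```bash
echo '[[[0, 0, 0], [0.028, 0.028, 0.4], 0.02], [[0, 0, 0], [0, 0, 0.6], 0.02], [[0, 0, 0], [0, 0, 0.6], 0.02], [[0, 0, 0], [0, 0, 0.6], 0.02], [[0, 0, 0], [0, 0, 0.4], 0.02], [[0, 0, 0], [0, 0, 0.4], 0.02], [[0, 0, 0], [0, 0, 0.2], 0.02], [[0, 0, 0], [0, 0, 0], 0.02], [[0, 0, 0], [0, 0, 0], 0.02]]' | python3 shift.py; python3 look.py w3 | cut -c1-120;python3 - <<'E'
from h import *
import pickle
s,st=pickle.load(open("w3.pkl","rb"));cv2.imwrite("pics/c3.png",cv2.resize(s["frame"][140:320,220:420],None,fx=3,fy=3,interpolation=2))
E
```

```text
time_s: 6.2
tcp_pos: [0.5249, -0.1352, 0.0702]
tool_rot: [0.0, -0.105, 0.994, 0.0]
wrist_force: [-0.1, -0.6, -0.0]
grip_width: 0.0287
grasp_force: 29.9
6.2 [ 0.5249 -0.1352  0.0702] [ 1.000e-04 -1.048e-01  9.945e-01  1.000e-04] [-0.369  0.415 -0.299  0.856  0.    -0.579]
```

View pics/c3.png

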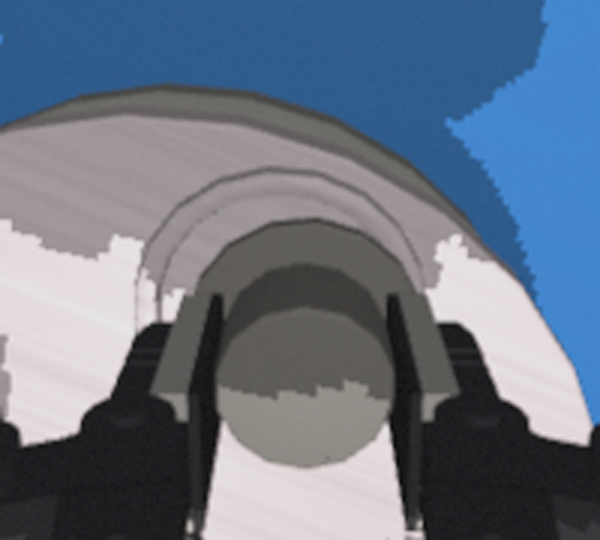

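The cap is right of the nest: the outer ring arc tops out at (275,168) in the crop while the cap is at 306. The last look was taken before the arm settled. I'll re-measure from this settled view.

```bash
python3 - <<'E'
from h import *
import pickle
s,st=pickle.load(open("w3.pkl","rb"))
f=lambda P:np.array(P)/3+[220,140]-.33
o=f([(137,285),(146,258),(162,233),(200,193),(240,173),(275,168),(320,177),(360,197),(400,233),(425,272)])
i=f([(161,300),(165,270),(180,240),(205,214),(240,196),(275,189),(320,195)])
from scipy.optimize import least_squares as ls
for n,p,z,r in(("outer base",o,.052,.029),("outer top",o,.057,.029),("inner top",i,.057,.024)):
    P=plane(s,p,z,st)[:,:2];q=ls(lambda c:np.hypot(*(P-c).T)-r,[.525,-.14]);print(n,np.round(circ(P),4),q.x.round(4),np.abs(q.fun).max().round(4))
z=st["tcp_pos"][2]
b=plane(s,f([(216,370),(395,370),(305,308),(305,467)]),z+.0178,st);print(b.round(4))
fl=f([(200,285),(235,240),(270,223),(312,218),(350,228),(385,255),(408,285)])
for zz in(z-.0062,z-.0022):
    P=plane(s,fl,zz,st)[:,:2];q=ls(lambda c:np.hypot(*(P-c).T)-.022,[.525,-.14]);print("flange",q.x.round(4),np.abs(q.fun).max().round(4))
print(st["tcp_pos"])
E
```

```text
outer base [ 0.5291 -0.1393  0.0292] [ 0.5289 -0.1394] 0.0008
outer top [ 0.5268 -0.1397  0.0283] [ 0.5277 -0.1394] 0.0008
inner top [ 0.5258 -0.1397  0.0237] [ 0.526  -0.1395] 0.0001
[[ 0.5252 -0.15    0.088 ]
 [ 0.5191 -0.1218  0.088 ]
 [ 0.5116 -0.1382  0.088 ]
 [ 0.5398 -0.1322  0.088 ]]
flange [ 0.5269 -0.1353] 0.0008
flange [ 0.5257 -0.1356] 0.001
[ 0.5249345  -0.13516987  0.07016491]
```

Settled measurement: nest at about (0.5266,-0.1395), cap at (0.5260,-0.1354). I'll shift 4 mm, then lower while watching force and height, since the 5 mm ring makes seating unambiguous.

```bash
echo '[[[0, 0, 0], [0.006, -0.082, 0], 0.02], [[0, 0, 0], [0, 0, 0.08], 0.02], [[0, 0, 0], [0, 0, 0], 0.02], [[0, 0, 0], [0, 0, 0.06], 0.02], [[0, 0, 0], [0, 0, 0.04], 0.02], [[0, 0, 0], [0, 0, 0], 0.02], [[0, 0, 0], [0, 0, 0], 0.02]]' | python3 shift.py; python3 -c "
from rig import arm
s=arm.read_state();print(s['tcp_pos'],s['torque'],s['wrist_force'])"
```

```text
time_s: 6.95
tcp_pos: [0.5252, -0.1396, 0.0606]
tool_rot: [-0.0, -0.104, 0.995, 0.0]
wrist_force: [1.1, 0.4, -0.3]
grip_width: 0.0286
grasp_force: 29.9
[ 0.525236   -0.13964223  0.06061233] [-0.01493743  0.05503015  0.0239269 ] [ 1.08833931  0.36098893 -0.25248356]
```

```bash
echo '[[[0, 0, 0], [0, 0, 0.03], 0.02], [[0, 0, 0], [0, 0, 0.02], 0.02], [[0, 0, 0], [0, 0, 0.01], 0.02], [[0, 0, 0], [0, 0, 0], 0.02], [[0, 0, 0], [0, 0, 0], 0.02]]' | python3 shift.py; python3 -c "
from rig import arm
s=arm.read_state();print(s['tcp_pos'],s['torque'],s['wrist_force'])"
```

```text
time_s: 7.45
tcp_pos: [0.5255, -0.1397, 0.0581]
tool_rot: [0.0, -0.104, 0.995, -0.0]
wrist_force: [-1.1, 0.7, 5.0]
grip_width: 0.0289
grasp_force: 30.2
[ 0.52547639 -0.13974461  0.05814744] [ 0.09666921  0.33975797 -0.01250332] [-1.10881802  0.68354274  4.95668822]
```

Height is 0.0581 (expected 0.0582) with a 5 N floor contact, so it's seated. I'll release, rise and look.

To row units: -0.04 m is -0.8, -0.03 m is -0.6.

```bash
echo '[[[0, 0, 0], [0, 0, 0], 0.036], [[0, 0, 0], [0, 0, 0], 0.045], [[0, 0, 0], [0, 0, 0], 0.05], [[0, 0, 0], [0, 0, 0], 0.05], [[0, 0, 0], [0, 0, -0.2], 0.05], [[0, 0, 0], [0, 0, -0.6], 0.05], [[0, 0, 0], [0, 0, -0.8], 0.05], [[0, 0, 0], [0, 0, -0.8], 0.05], [[0, 0, 0], [0, 0, -0.6], 0.05], [[0, 0, 0], [0.6, 0, 0], 0.05], [[0, 0, 0], [0, 0, 0], 0.05], [[0, 0, 0], [0, 0, 0], 0.05]]' | python3 shift.py && python3 look.py w4 | cut -c1-120;python3 - <<'E'
from h import *
import pickle
s,st=pickle.load(open("w4.pkl","rb"));cv2.imwrite("pics/c4.png",s["frame"])
E
```

```text
time_s: 8.65
tcp_pos: [0.4959, -0.146, 0.2084]
tool_rot: [0.0, -0.104, 0.995, -0.0]
wrist_force: [0.1, 0.2, -0.0]
grip_width: 0.0503
grasp_force: 0.0
8.65 [ 0.4959 -0.146   0.2084] [ 4.000e-04 -1.041e-01  9.946e-01 -0.000e+00] [-0.409  0.267 -0.135  1.169  0.    -0.618]
```

View pics/c4.png

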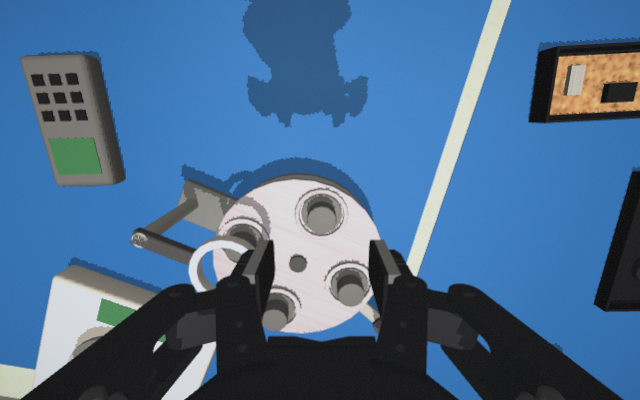

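The cap sits in its ring at (321,211), with the bolt head at (298,263). I'll find the axis from the bolt and the handle from the geometry and fixed views.

```bash
python3 - <<'E'
from h import *
import pickle
s,st=pickle.load(open("w4.pkl","rb"));im=s["frame"]
g=cv2.cvtColor(im,6)[250:277,284:312];m=(g<150).astype(np.uint8);n,l,stt,ce=cv2.connectedComponentsWithStats(m)
i=1+stt[1:,4].argmax();b=ce[i]+[284,250];A=plane(s,[b],.056,st)[0];print("bolt",b,stt[i],A)
N=plane(s,[(321.5,214)],.076,st)[0];print("captop approx",N)
nest=np.array([.526,-.1395]);d=nest-A[:2];print(np.hypot(*d),np.degrees(np.arctan2(*d[::-1]))-180)
yaw=np.arctan2(*d[::-1])-np.pi
for a in(70,70+36): t=np.radians(a)+yaw;print(a,A[:2]+.15*np.array([np.cos(t),np.sin(t)]))
for n,box in(("side",(270,185,300,235)),("scene",(305,215,330,250))):
    q=load(n);x0,y0,x1,y1=box;m=(q["frame"][y0:y1,x0:x1].max(2)<60).astype(np.uint8);k,l,T,ce=cv2.connectedComponentsWithStats(m)
    i=1+T[1:,4].argmax();c=ce[i]+[x0,y0];print(n,T[i],c,plane(q,[c],.083)[0].round(4))
q=load("side");print("driver",plane(q,[(230,222),(258,231),(285,238)],.012).round(3).tolist())
E
```

```text
bolt [297.424 262.864] [  5   4  18  18 250] [ 0.58952459 -0.1537347   0.056     ]
captop approx [ 0.51971887 -0.14074354  0.076     ]
0.06509993012403847 -12.630299098883768
70 [ 0.67040703 -0.0274096 ]
106 [ 0.58070782 -0.00399405]
side [ 11  11   7  23 113] [284.15929204 206.2920354 ] [ 0.6728 -0.0298  0.083 ]
scene [ 8  7  6 18 81] [315.61728395 229.85185185] [ 0.6703 -0.0262  0.083 ]
driver [[0.836, 0.006, 0.012], [0.738, 0.014, 0.012], [0.654, 0.014, 0.012]]
```

The predicted handle at (0.6704,-0.0274) agrees with both views to within 3 mm, and the nest radius comes out at 65.1 mm. I'll go above the handle with the fingers straddling it along the mid-stroke tangent.

To row units: -0.0391 m is -0.782, 0.0159 m is 0.318.

```bash
echo '[[[0, 0, 0], [-0.782, 0.318, 0], 0.05], [[0, 0, 0], [-0.782, 0.318, 0], 0.05], [[0, 0, 0], [-0.782, 0.318, 0], 0.05], [[0, 0, 0], [-0.782, 0.318, 0], 0.05], [[0, 0, 0], [-0.782, 0.318, 0], 0.05], [[0, 0, 0], [0, 0, 0], 0.05]]' | python3 shift.py && echo '[[[0, 0, -0.138], [0, 0, 0], 0.05], [[0, 0, -0.138], [0, 0, 0], 0.05], [[0, 0, -0.138], [0, 0, 0], 0.05], [[0, 0, -0.138], [0, 0, 0], 0.05], [[0, 0, -0.138], [0, 0, 0], 0.05], [[0, 0, -0.138], [0, 0, 0], 0.05], [[0, 0, -0.138], [0, 0, 0], 0.05], [[0, 0, -0.138], [0, 0, 0], 0.05], [[0, 0, 0], [0, 0, 0], 0.05], [[0, 0, 0], [0, 0, 0], 0.05], [[0, 0, 0], [0, 0, 0], 0.05]]' | python3 shift.py; python3 look.py w5 |cut -c1-130;python3 - <<'E'
from h import *
import pickle
s,st=pickle.load(open("w5.pkl","rb"));print(proj(s,[[.671,-.0275,.118],[.671,-.0275,.05]],st))
E
```

```text
time_s: 9.3
tcp_pos: [0.6742, -0.0239, 0.2047]
tool_rot: [-0.0, -0.107, 0.994, 0.001]
wrist_force: [0.9, 1.0, -0.8]
grip_width: 0.0504
grasp_force: 0.0
time_s: 10.4
tcp_pos: [0.6707, -0.0276, 0.2075]
tool_rot: [-0.0, -0.61, 0.793, 0.0]
wrist_force: [0.2, 0.2, -0.8]
grip_width: 0.05
grasp_force: 0.0
10.4 [ 0.6707 -0.0276  0.2075] [-1.000e-04 -6.097e-01  7.927e-01  2.000e-04] [-0.136  0.593  0.365  1.342  0.    -1.447] [[0.0012,
[[320.96695222 204.02353629]
 [320.92682176 185.08957425]]
```

View pics/w5.png

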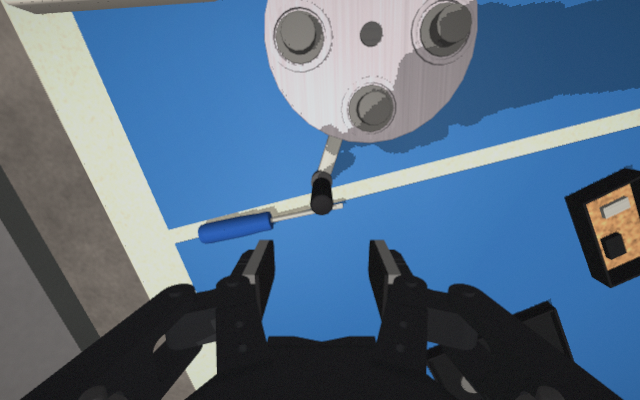

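The handle top is at (321,204), exactly where predicted. I'll descend around it.

To row units: 0.03 m is 0.6, 0.02 m is 0.4.

```bash
echo '[[[0, 0, 0], [0, 0, 0.6], 0.05], [[0, 0, 0], [0, 0, 0.6], 0.05], [[0, 0, 0], [0, 0, 0.6], 0.05], [[0, 0, 0], [0, 0, 0.6], 0.05], [[0, 0, 0], [0, 0, 0.4], 0.05], [[0, 0, 0], [0, 0, 0], 0.04], [[0, 0, 0], [0, 0, 0], 0.04], [[0, 0, 0], [0, 0, 0], 0.04]]' | python3 shift.py && echo '[[[0, 0, 0], [0, 0.2, 0], 0.04], [[0, 0, 0], [-0.058, 0.206, 0], 0.04], [[0, 0, 0], [-0.042, 0.206, 0], 0.04], [[0, 0, 0], [-0.03, 0.206, 0], 0.04], [[0, 0, 0], [-0.014, 0.206, 0], 0.04], [[0, 0, 0], [0, 0.206, 0], 0.04], [[0, 0, 0], [0.014, 0.206, 0], 0.04], [[0, 0, 0], [0.03, 0.206, 0], 0.04], [[0, 0, 0], [0.042, 0.206, 0], 0.04], [[0, 0, 0], [0.058, 0.206, 0], 0.04], [[0, 0, 0], [0, 0, 0], 0.04], [[0, 0, 0], [0, 0, 0], 0.04]]' | python3 shift.py
```

```text
time_s: 11.25
tcp_pos: [0.6722, -0.0278, 0.0697]
tool_rot: [0.001, -0.61, 0.792, -0.001]
wrist_force: [0.4, -0.4, 0.5]
grip_width: 0.0398
grasp_force: 0.0
time_s: 12.45
tcp_pos: [0.5754, -0.0018, 0.0707]
tool_rot: [0.003, -0.61, 0.792, -0.003]
wrist_force: [4.7, -0.2, 2.7]
grip_width: 0.0399
grasp_force: 2.5
```

```bash
for i in 1; do echo '[[[0, 0, 0], [0.02, 0.06, 0], 0.04], [[0, 0, 0], [0, 0, 0], 0.04], [[0, 0, 0], [0, 0, 0], 0.04]]' | python3 shift.py; done; echo '[[[0, 0, 0], [0.02, 0.06, 0], 0.04], [[0, 0, 0], [0, 0, 0], 0.04], [[0, 0, 0], [0, 0, 0], 0.04]]' | python3 shift.py; python3 - <<'E'
from h import *
from rig import arm
s=arm.snapshot("side");np.save("side1.npy",s,allow_pickle=True);print(arm.read_state()["wrist_force"])
E
```

```text
time_s: 12.75
tcp_pos: [0.5726, -0.002, 0.0704]
tool_rot: [0.003, -0.61, 0.792, -0.003]
wrist_force: [6.0, 0.1, 4.1]
grip_width: 0.0399
grasp_force: 2.7
time_s: 13.05
tcp_pos: [0.5708, -0.002, 0.0704]
tool_rot: [0.004, -0.61, 0.792, -0.003]
wrist_force: [9.4, 2.1, 0.6]
grip_width: 0.0399
grasp_force: 4.3
[9.20604471 1.9318144  2.01100178]
```

```bash
echo '[[[0, 0, 0], [0.02, 0.06, 0], 0.04], [[0, 0, 0], [0, 0, 0], 0.04], [[0, 0, 0], [0, 0, 0], 0.04]]' | python3 shift.py
```

```text
time_s: 13.4
tcp_pos: [0.5705, -0.002, 0.0705]
tool_rot: [0.006, -0.611, 0.792, -0.004]
wrist_force: [16.8, 3.2, -6.3]
grip_width: 0.0402
grasp_force: 7.8
```

The hard stop is reached: a further 3 mm of command gave 0.3 mm of motion and 8 N more force. I'll return to rest.

Units first: shifts go in shares of 50 mm. So -0.0103 m is -0.206, -0.01 m is -0.2.

```bash
echo '[[[0, 0, 0], [-0.06, -0.18, 0], 0.04], [[0, 0, 0], [-0.058, -0.206, 0], 0.04], [[0, 0, 0], [-0.042, -0.206, 0], 0.04], [[0, 0, 0], [-0.03, -0.206, 0], 0.04], [[0, 0, 0], [-0.014, -0.206, 0], 0.04], [[0, 0, 0], [0, -0.206, 0], 0.04], [[0, 0, 0], [0.014, -0.206, 0], 0.04], [[0, 0, 0], [0.03, -0.206, 0], 0.04], [[0, 0, 0], [0.042, -0.206, 0], 0.04], [[0, 0, 0], [0.058, -0.206, 0], 0.04], [[0, 0, 0], [0, -0.2, 0], 0.04], [[0, 0, 0], [0, 0, 0], 0.04]]' | python3 shift.py; echo '[[[0, 0, 0], [0, 0, 0], 0.04], [[0, 0, 0], [0, 0, 0], 0.04], [[0, 0, 0], [0, 0, 0], 0.04], [[0, 0, 0], [0, 0, 0], 0.04], [[0, 0, 0], [0, 0, 0], 0.04], [[0, 0, 0], [0, 0, 0], 0.04]]' | python3 shift.py
```

```text
time_s: 14.6
tcp_pos: [0.6713, -0.0283, 0.0677]
tool_rot: [-0.0, -0.61, 0.792, 0.0]
wrist_force: [-0.2, 0.1, -0.7]
grip_width: 0.0397
grasp_force: 0.0
time_s: 15.2
tcp_pos: [0.6707, -0.0275, 0.0679]
tool_rot: [0.0, -0.61, 0.792, 0.0]
wrist_force: [0.3, 0.6, 0.1]
grip_width: 0.0404
grasp_force: 0.0
```

```bash
cat > ang.py <<'E'
from h import *
from rig import arm
A=np.array([.5895,-.1537]);T=np.radians(np.arange(0,360,2))
def prof(s):
    o=[]
    for r in(.055,.06,.065,.07,.075):
        p=proj(s,np.c_[A[0]+r*np.cos(T),A[1]+r*np.sin(T),np.full(len(T),.076)]).astype(np.float32)
        o.append(cv2.remap(cv2.cvtColor(s["frame"],6).astype(np.float32),p[:,0][None],p[:,1][None],1)[0])
    return np.mean(o,0)
for n in("side","scene"):
    v=prof(arm.snapshot(n));v=cv2.GaussianBlur(np.r_[v,v,v][None],(0,0),3)[0,180:360]
    print(n,[int(2*i) for i in range(180) if v[i]==v[np.arange(i-10,i+11)%180].min()])
E
python3 ang.py
```

```text
side [42, 106, 176, 278]
scene [20, 86, 132, 174, 306]
```

Minima at 106° (side) and 20° (scene) match one 30° step, where 107° and 17° are expected. Stroke two.

```bash
echo '[[[0, 0, 0], [0, 0.2, 0], 0.04], [[0, 0, 0], [-0.058, 0.206, 0], 0.04], [[0, 0, 0], [-0.042, 0.206, 0], 0.04], [[0, 0, 0], [-0.03, 0.206, 0], 0.04], [[0, 0, 0], [-0.014, 0.206, 0], 0.04], [[0, 0, 0], [0, 0.206, 0], 0.04], [[0, 0, 0], [0.014, 0.206, 0], 0.04], [[0, 0, 0], [0.03, 0.206, 0], 0.04], [[0, 0, 0], [0.042, 0.206, 0], 0.04], [[0, 0, 0], [0.058, 0.206, 0], 0.04], [[0, 0, 0], [0.03, 0.09, 0], 0.04], [[0, 0, 0], [0.03, 0.09, 0], 0.04]]' | python3 shift.py; echo '[[[0, 0, 0], [0, 0, 0], 0.04], [[0, 0, 0], [0, 0, 0], 0.04], [[0, 0, 0], [0, 0, 0], 0.04], [[0, 0, 0], [0, 0, 0], 0.04]]' | python3 shift.py
```

```text
time_s: 16.5
tcp_pos: [0.5702, -0.0016, 0.07]
tool_rot: [0.007, -0.611, 0.792, -0.004]
wrist_force: [24.4, 3.4, -14.8]
grip_width: 0.0401
grasp_force: 11.2
time_s: 16.9
tcp_pos: [0.5706, -0.0016, 0.0699]
tool_rot: [0.007, -0.611, 0.792, -0.004]
wrist_force: [16.7, 2.6, -8.3]
grip_width: 0.04
grasp_force: 8.0
```

To row units: -0.0103 m is -0.206, -0.01 m is -0.2.

```bash
echo '[[[0, 0, 0], [-0.06, -0.18, 0], 0.04], [[0, 0, 0], [-0.058, -0.206, 0], 0.04], [[0, 0, 0], [-0.042, -0.206, 0], 0.04], [[0, 0, 0], [-0.03, -0.206, 0], 0.04], [[0, 0, 0], [-0.014, -0.206, 0], 0.04], [[0, 0, 0], [0, -0.206, 0], 0.04], [[0, 0, 0], [0.014, -0.206, 0], 0.04], [[0, 0, 0], [0.03, -0.206, 0], 0.04], [[0, 0, 0], [0.042, -0.206, 0], 0.04], [[0, 0, 0], [0.058, -0.206, 0], 0.04], [[0, 0, 0], [0, -0.2, 0], 0.04], [[0, 0, 0], [0, 0, 0], 0.04]]' | python3 shift.py; echo '[[[0, 0, 0], [0, 0, 0], 0.04], [[0, 0, 0], [0, 0, 0], 0.04], [[0, 0, 0], [0, 0, 0], 0.04], [[0, 0, 0], [0, 0, 0], 0.04], [[0, 0, 0], [0, 0, 0], 0.04], [[0, 0, 0], [0, 0, 0], 0.04]]' | python3 shift.py;python3 ang.py
```

```text
time_s: 18.1
tcp_pos: [0.6718, -0.0281, 0.0677]
tool_rot: [0.0, -0.61, 0.792, -0.0]
wrist_force: [0.1, -0.2, -0.4]
grip_width: 0.0399
grasp_force: 0.0
time_s: 18.7
tcp_pos: [0.6707, -0.0275, 0.0679]
tool_rot: [0.0, -0.61, 0.792, 0.0]
wrist_force: [-0.6, 0.1, 0.0]
grip_width: 0.04
grasp_force: 0.0
side [64, 134, 204, 332]
scene [88, 132, 168, 222, 282, 334]
```

Stroke two reached the same stop, and the cap angles moved on about 30°. Stroke three, then back and up clear of the handle.

To row units: 0.0103 m is 0.206, 0.01 m is 0.2.

```bash
echo '[[[0, 0, 0], [0, 0.2, 0], 0.04], [[0, 0, 0], [-0.058, 0.206, 0], 0.04], [[0, 0, 0], [-0.042, 0.206, 0], 0.04], [[0, 0, 0], [-0.03, 0.206, 0], 0.04], [[0, 0, 0], [-0.014, 0.206, 0], 0.04], [[0, 0, 0], [0, 0.206, 0], 0.04], [[0, 0, 0], [0.014, 0.206, 0], 0.04], [[0, 0, 0], [0.03, 0.206, 0], 0.04], [[0, 0, 0], [0.042, 0.206, 0], 0.04], [[0, 0, 0], [0.058, 0.206, 0], 0.04], [[0, 0, 0], [0.03, 0.09, 0], 0.04], [[0, 0, 0], [0.03, 0.09, 0], 0.04]]' | python3 shift.py; echo '[[[0, 0, 0], [0, 0, 0], 0.04], [[0, 0, 0], [0, 0, 0], 0.04], [[0, 0, 0], [0, 0, 0], 0.04], [[0, 0, 0], [0, 0, 0], 0.04]]' | python3 shift.py
```

```text
time_s: 20.0
tcp_pos: [0.5702, -0.0016, 0.07]
tool_rot: [0.007, -0.611, 0.792, -0.004]
wrist_force: [23.3, 2.1, -12.9]
grip_width: 0.0402
grasp_force: 11.4
time_s: 20.4
tcp_pos: [0.5706, -0.0018, 0.0701]
tool_rot: [0.007, -0.611, 0.792, -0.004]
wrist_force: [16.7, 2.6, -7.5]
grip_width: 0.0402
grasp_force: 7.8
```

```bash
echo '[[[0, 0, 0], [-0.06, -0.18, 0], 0.04], [[0, 0, 0], [-0.058, -0.206, 0], 0.04], [[0, 0, 0], [-0.042, -0.206, 0], 0.04], [[0, 0, 0], [-0.03, -0.206, 0], 0.04], [[0, 0, 0], [-0.014, -0.206, 0], 0.04], [[0, 0, 0], [0, -0.206, 0], 0.04], [[0, 0, 0], [0.014, -0.206, 0], 0.04], [[0, 0, 0], [0.03, -0.206, 0], 0.04], [[0, 0, 0], [0.042, -0.206, 0], 0.04], [[0, 0, 0], [0.058, -0.206, 0], 0.04], [[0, 0, 0], [0, -0.2, 0], 0.04], [[0, 0, 0], [0, 0, 0], 0.04]]' | python3 shift.py; echo '[[[0, 0, 0], [0, 0, 0], 0.05], [[0, 0, 0], [0, 0, 0], 0.05], [[0, 0, 0], [0, 0, 0], 0.05], [[0, 0, 0], [0, 0, 0], 0.05], [[0, 0, 0], [0, 0, -0.4], 0.05], [[0, 0, 0], [0, 0, -0.8], 0.05], [[0, 0, 0], [0, 0, -0.8], 0.05], [[0, 0, 0], [0, 0, -0.8], 0.05], [[0, 0, 0], [0.8, 0, -0.6], 0.05], [[0, 0, 0], [0, 0, 0], 0.05], [[0, 0, 0], [0, 0, 0], 0.05], [[0, 0, 0], [0, 0, 0], 0.05]]' | python3 shift.py;python3 look.py w6|cut -c1-60; python3 ang.py; python3 - <<'E'
from h import *
import pickle
s,st=pickle.load(open("w6.pkl","rb"));from rig import arm
a=cv2.resize(s["frame"],(480,300));b=arm.snapshot("side")["frame"][150:250,250:410];c=arm.snapshot("scene")["frame"][155:255,240:340]
cv2.imwrite("pics/f.png",np.vstack([cv2.resize(s["frame"][:240],(800,300)),np.hstack([cv2.resize(b,(480,300)),cv2.resize(c,(320,300))])]))
E
```

```text
time_s: 21.6
tcp_pos: [0.6718, -0.0281, 0.0677]
tool_rot: [0.0, -0.61, 0.792, -0.0]
wrist_force: [-0.0, -0.2, -0.1]
grip_width: 0.0399
grasp_force: 0.0
time_s: 22.8
tcp_pos: [0.6599, -0.0657, 0.2364]
tool_rot: [-0.001, -0.611, 0.792, 0.001]
wrist_force: [0.3, 0.1, 0.1]
grip_width: 0.0497
grasp_force: 0.0
22.8 [ 0.6599 -0.0657  0.2364] [-6.000e-04 -6.105e-01  7.920
side [8, 78, 162, 244]
scene [70, 154, 202, 274, 358]
```

View pics/f.png

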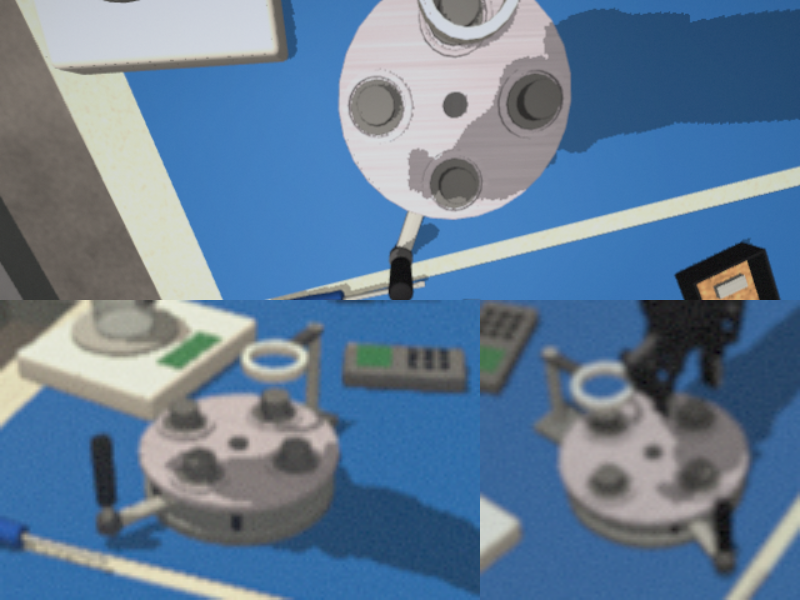

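The final pictures show a quarter turn: the disc has caps at all four quadrants and one under the ring light. The lever is back at rest and the arm is clear of everything.

```bash
python3 -c "
from rig import arm
print(arm.sign_off())"
```

```text
the job is handed in; nothing more can be done
None
```

The cap is seated flange down in its nest and now sits under the ring light after three full lever strokes. The lever is back at rest and the job is handed in; no verdict came back.

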